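Rock a jammed stake out of its holder

ROBOT

A 6-joint arm with a two-finger parallel gripper is mounted at the origin on the work surface; the furniture and walls round the work are solid. World frame = base frame: x ahead of the robot, y to its left, z up, the work surface at z = 0. Lengths are in mm, angles in rad, forces in N, time in s.
With the tool pointing down it reaches from about 350 to 775 mm from the base axis. Payload 7.3 kg.
Tool frame: the origin (TCP) lies between the finger pads; the fingertips stand 25 mm ahead of it and the grasp point (between the pads) lies 6 mm ahead of it; z points along the fingers, y is the line along which they close (so a half turn about z gives the same grasp; the last joint's range is limited). The gripper opens to 92 mm and grips with 3 to 60 N. Pads are 19 mm wide; open, the fingers measure 130 mm over their backs; the gripper's body (75 mm by 190 mm) begins 47 mm behind the grasp point.
Start: joints at [-1.257, 0.342, 1.524, -0, 1.275, -0.146], TCP at [233.002, -470.481, 251.741] pointing down, gripper open.
Joint ranges: [-2.53, 2.53], [-0.77, 2.02], [0.04, 2.7], [-1, 4.14], [0.28, 2.66], [-3.11, 3.11]. Speed limits (rad/s): [2.57, 2.57, 3.14, 3.14, 3.14, 3.14].

INTERFACE

Orientations are given as [roll, pitch, yaw] about the fixed x, y, z axes, in that order (R = Rz(yaw) Ry(pitch) Rx(roll)).
In Python, from plant import bot gives the robot as it stands.
- The arm moves only by the tool play_rows, never from a script. Its argument "commands" is a list of rows, each an object of numbers: "x", "y", "z": the shift along the tool's x, y, z in m; "twist": the turn about the tool's z in degrees. In form: [{"x": .., "y": .., "z": .., "twist": ..}, ...]. A call has exactly 8 rows; each row is the pose to reach, as a shift and turn from the pose commanded when the call began, along the tool's axes at that moment; what a row does not reach only later rows make up. A row lasts 1/10 s, in which the tool goes at most 50 mm and 8.59 degrees, less where a joint would pass 70% of its speed; a pose out of reach is approached as far as the arm can. A call with a gripper value outside its range is refused whole. "jaw" is the closure, from 0 (fully open) to 1 (shut), set as the call begins (left out, the last holds). The fingers move at their own pace and stop on an object; the grip force is fixed at half the most. Time passes only in rows, so rows that repeat a pose let the fingers close, or fill a call up. It gives the time, the measured TCP pose, the force, the opening and the grip force at its end, in the units of the state.
- bot.get_obs(): the state, without advancing time (a new reading comes with each control period).
- bot.capture(name): name is "scene" or "top"; returns a dict with "pixels" (480x640x3 uint8, red, green, blue), "fx", "fy", "cx", "cy" (pixels), "eye" and "rotation" of the camera in the world. Camera axes: x right, y down, z forward; pixel columns grow to the right and rows downward; lengths in mm; the calibration is good to about 2 mm. A picture is of the moment at which its call begins. There is no depth.
- bot.close_job(): hands the job in; it is judged then, once.
The state is a dict: "time": time; "joint_positions": joint angles; "dq": joint speeds; "tau": joint torques, N m; "tool_pos": TCP position; "tcp_rot": TCP orientation; "contact_force": force on the tool from outside, world axes, zero at the start; "moment": the same for the moment, N m; "grip_width": finger opening in mm; "finger_force": force on a finger pad.
Only numpy, scipy, OpenCV 4.12 (cv2) and the standard library are available. Lean on these libraries where they do the work, as an engineer would, in place of code of your own. Each camera call takes 0.05 s, during which the arm holds its last target. There are 200 camera calls.

TASK

The wooden T-shaped stake has swollen tight in the slot of the steel stake holder. Work it loose by rocking it from side to side along the slot under a light upward pull, feeling for the stop plate at each end and not forcing it against them, and draw it out without lifting the heavy block off its base plate. Then stand the stake upright in the black tray, leaving the round wax cake where it lies.

Things in the scene. Friction and masses are not known exactly. Their poses are not given: they have to be found in the camera images.
- stake: Loose hardwood T-shaped stake, 0.15 to 0.3 kg, 136 mm tall. Origin: underside of its foot, centre; z up the shank, x along the head. Shank 52 (x) x 32 (y) mm, foot 46 x 27 mm over the lowest 8 mm. Head: bar 132 mm long (x), 32 mm thick (y), 24 mm high (z 112 to 136), round ends; grasp it across its thickness. Starts upright in the slot, foot 16 to 22 mm above the table.
- stake_head (a point): Centre of the stake's head bar, 124 mm up its z axis from the foot.
- holder: Stake holder's steel base plate, 150 (x) x 116 (y) x 12 mm, fixed to the table. Origin: centre of its underside; x runs along the slot, and the stake's x lies along it at the start. On it sits, centred, the dark steel block, 110 (x) x 86 (y) x 60 mm, top 72 mm above the table, with a slot 76 (x) x 36 (y) mm right through it down to the plate.
- block (a joint): Height in m by which the holder's block is lifted off its base plate, 0 when seated. It weighs 2.7 to 3.3 kg (26 to 32 N) and is guided by dowels, so it cannot tip or turn, only rise straight up. The stake sits tighter than that: a straight pull of 26 to 32 N lifts the block along with it (keep it under 3 mm).
- block_top (a point): Centre of the slot's mouth, in the block's top face 72 mm above the table. A steel stop plate stands at each end of the slot, 36 mm wide (y), 8 mm thick, up to 98 mm above the table. Shank to plate: 1.5 to 12.5 mm, unevenly, 14 mm for both together, so the stake may tilt 0.02 to 0.25 rad one way, less or more the other. Feel each plate; press it with at most about 60 N.
- tray: Shallow black tray, 225 (x) by 125 (y) mm, fixed to the table; origin centre of its underside; inner floor 4 mm above the table, rims 13 mm high and 5 mm thick. The wax lies near its -x end; the middle and the +x end are free.
- wax: Round beeswax cake, 43 mm across, 21 mm high, loose in the tray near its -x end. Origin: centre of its underside.
- slot_grip (a point): Centre of the slot, 42 mm above the table. At this height, 20 mm to either side in x, a pair of sprung grips pinches the shank across y; each pair gives 2 mm up or down, then slips at 24 to 33 N. Tilting the stake along the slot (about its y) with a pull under 25 N, one pair slips up while the other holds: 1 to 3 mm a swing. Free when its foot is 36 mm above the table.
Not all that is in view belongs to the job. There is more than one size of the stake; the job needs the larger.

How it is judged:
By the outcome, as a careful person would: the job done as asked, in the order asked, and still so for the second after the job is handed in, with the robot touching nothing.
It also fails if it takes over 72 s, if anything falls off the work surface, if the arm or the gripper's body presses on something with over 40 N, if the wrist force passes 120 N, or if a joint passes its speed limit or range.

## Working session

There is one attempt and no reset: what is moved stays moved. The work goes in short steps, Python scripts to look and compute and a tool call to move; the robot and the scene stay as the last step left them, time stands still between calls to the robot, and variables do not carry over. Pictures are saved under pics/ and viewed, at most 13 in all, crops included, and the job is handed in when it is done.

Besides the shell and the picture viewer there is one more tool, called after ">>>" as name(argument=value, ...) on one line, values as JSON. play_rows: Moves the arm, as the interface text tells. Its arguments: {"type":"object","properties":{"commands":{"type":"array"},"jaw":{"type":"number"}},"required":["commands"]}

```bash
mkdir -p pics; ls
python3 - <<'E'
from plant import bot
import cv2,json
for n in("scene","top"):
    c=bot.capture(n); cv2.imwrite(f"pics/{n}0.png",c["pixels"][:,:,::-1])
    print(n,{k:(v if not hasattr(v,'tolist') else v.tolist()) for k,v in c.items() if k!="pixels"})
print(bot.get_obs())
E
```

```text
pics
scene {'fx': 457.8153733098278, 'fy': 457.8153733098278, 'cx': 320.4366508341719, 'cy': 241.00549642090638, 'eye': [118.53615973460633, 549.5980020768372, 698.0139692086525], 'rotation': [-2.3278739795514722, 0.003217018186170151, -2.677585466232303]}
top {'fx': 564.8456017566065, 'fy': 564.8456017566065, 'cx': 315.99317466616174, 'cy': 239.31713645391724, 'eye': [288.94449007844264, 17.265893295839515, 1055.7212710542485], 'rotation': [-2.9912507476566117, -0.031915706662271504, -1.5884175609861422]}
{'time': 0.1, 'joint_positions': array([-1.25701614e+00,  3.42610923e-01,  1.52490873e+00,  2.41294825e-05,
        1.27539905e+00, -1.46004271e-01]), 'dq': array([ 0.00031171,  0.00136338, -0.0006037 , -0.00151236, -0.00074996,
       -0.00074892]), 'tau': array([ 3.30655123e-03, -4.32002592e+01, -2.44696033e+01,  7.19611743e-02,
        5.25205024e-02, -4.83325073e-05]), 'tool_pos': array([ 232.8944885 , -470.15483375,  251.14075769]), 'tcp_rot': array([-3.14028408e+00, -2.15750127e-04,  4.59777277e-01]), 'contact_force': array([-0.18264391, -0.38506239, -1.15564357]), 'moment': array([-0.03110365, -0.02137574, -0.00735705]), 'finger_force': 0.0, 'grip_width': 91.90309342990618}
```

View pics/scene0.png

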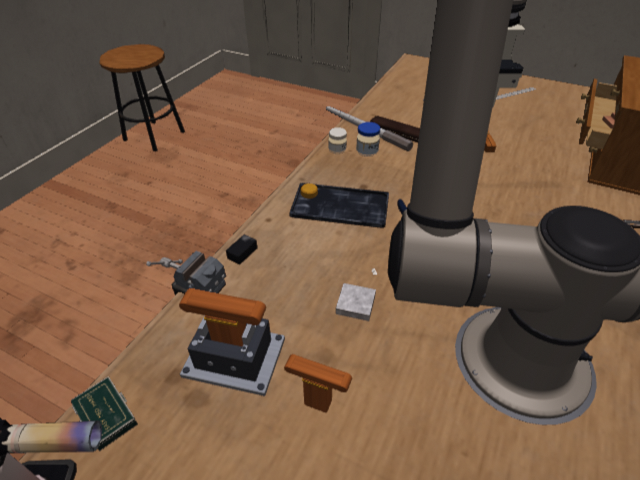

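View pics/top0.png

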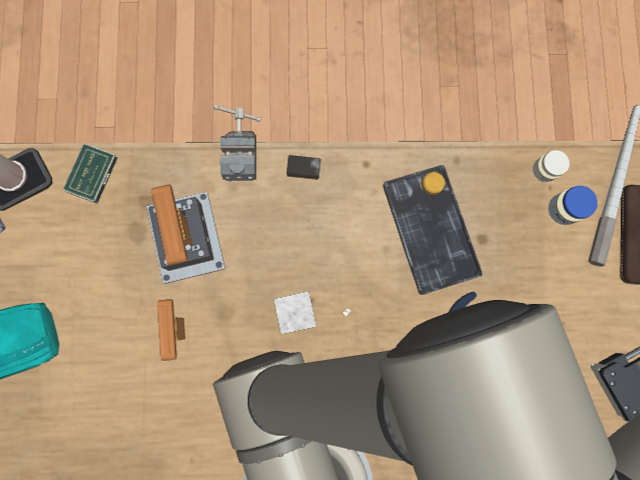

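Scene view: the large stake stands in the holder at about (223,305), and the smaller loose stake at (318,380). The tray is at (340,203) with the wax at (310,190). In the top view: head bar (170,225), plate (186,238), small stake (167,330), tray (432,230), wax (433,182). The candidates are the holder stake, top (170,225), and the small standing stake, top (167,330). I choose the one in the holder and check it in a close crop.

```bash
cat > h.py <<'E'
import numpy as np, cv2
from scipy.spatial.transform import Rotation as Ro
from plant import bot
def ray(c,u,v):
    R=Ro.from_euler('xyz',c["rotation"]).as_matrix()
    return np.array(c["eye"]),R@np.array([(u-c["cx"])/c["fx"],(v-c["cy"])/c["fy"],1.])
def world(c,u,v,z):
    e,d=ray(c,u,v); return e+d*(z-e[2])/d[2]
def pix(c,p):
    R=Ro.from_euler('xyz',c["rotation"]).as_matrix()
    q=R.T@(np.array(p,float)-np.array(c["eye"])); return c["fx"]*q[0]/q[2]+c["cx"],c["fy"]*q[1]/q[2]+c["cy"]
def crop(c,x0,y0,w,h,s,name):
    im=cv2.resize(c["pixels"][y0:y0+h,x0:x0+w,::-1],None,fx=s,fy=s,interpolation=cv2.INTER_CUBIC)
    for i in range(0,w,20): cv2.putText(im,str(x0+i),(i*s,10),0,.35,(255,255,255)); cv2.line(im,(i*s,0),(i*s,4),(0,255,0))
    for i in range(0,h,20): cv2.putText(im,str(y0+i),(0,i*s+4),0,.35,(255,255,255)); 
    if name: cv2.imwrite("pics/"+name,im)
    return im
E
python3 - <<'E'
from h import *
t=bot.capture("top"); s=bot.capture("scene")
a=crop(t,140,175,90,115,5,None); b=crop(s,175,280,115,115,3,None)
im=np.zeros((575,800,3),np.uint8); im[:575,:450]=a; im[:345,455:800]=b
cv2.imwrite("pics/c1.png",im)
for u,v in[(148,207),(207,194),(224,270),(165,283)]: print(world(t,u,v,12))
for u,v in[(385,184),(443,167),(481,274),(422,293)]: print(world(t,u,v,13))
E
```

```text
[511.58674496 294.04848089  12.        ]
[535.34368458 184.74551574  12.        ]
[391.44754087 151.96737947  12.        ]
[369.10988677 259.41138428  12.        ]
[ 551.18710219 -152.11348088   13.        ]
[ 583.60448814 -265.13586029   13.        ]
[ 376.8997806 -326.0648368   13.       ]
[ 343.28623471 -213.50583151   13.        ]
```

View pics/c1.png

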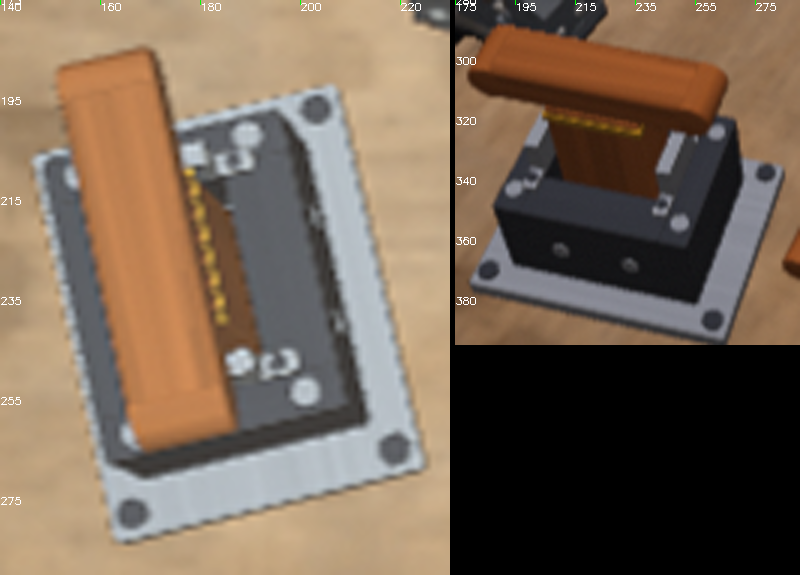

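The crop confirms the large stake, with a yellow dotted band below its head. Its head corners are at about (151.5,188.5), (171,184), (187,260) and (168,265). The plate corners are (146.5,206), (207,192), (224.5,268) and (164,283).

```bash
cat >> h.py <<'E'
def to_tool(target, yaw, tcp=None, tyaw=None):
    o=bot.get_obs(); p=o["tool_pos"]; r=o["tcp_rot"][2]
    d=Ro.from_euler('xyz',o["tcp_rot"]).inv().apply(np.array(target)-p)
    print("tcp",p.round(1),"yaw",round(r,3),"shift mm",d.round(1),"twist",round(np.degrees((r-yaw+np.pi/2)%np.pi-np.pi/2),2),"t",o["time"])
E
python3 - <<'E'
from h import *
t=bot.capture("top"); s=bot.capture("scene")
P=np.array([world(t,*q,12) for q in[(146.5,206),(207,192),(224.5,268),(164,283)]])
print("plate",P.mean(0),np.linalg.norm(P-np.roll(P,1,0),axis=1)); e=P[0]-P[3]+P[1]-P[2]; print("yaw",np.arctan2(e[1],e[0]))
H=np.array([world(t,*q,155) for q in[(151.5,188.5),(171,184),(187,260),(168,265)]])
print("head",H.mean(0),np.linalg.norm(H-np.roll(H,1,0),axis=1)); e=H[0]-H[3]+H[1]-H[2]; print("yaw",np.arctan2(e[1],e[0]))
T=np.array([world(t,*q,13) for q in[(384.5,184),(443.5,166),(481,274),(422,293)]])
print("tray",T.mean(0),np.linalg.norm(T-np.roll(T,1,0),axis=1)); e=T[0]-T[3]+T[1]-T[2]; print("yaw",np.arctan2(e[1],e[0]))
print("wax",world(t,433,182,21))
print(pix(s,[H.mean(0)[0],H.mean(0)[1],155]))
to_tool([H.mean(0)[0],H.mean(0)[1],250],0.235)
to_tool([460,-100,250],0.235)
E
```

```text
plate [454.24951277 223.49173345  12.        ] [148.72154692 114.99051971 147.95208668 113.18258287]
yaw 0.23598735607027882
head [452.83248417 221.46373543 155.        ] [128.3144905   32.01542487 127.63856338  30.8040461 ]
yaw 0.22466345758949646
tray [ 464.23942226 -239.23337347   13.        ] [217.05737259 120.07506234 217.09139093 117.47084804]
yaw 0.2853501590196915
wax [ 552.1936904  -242.35048627   21.        ]
(np.float64(221.43998373773655), np.float64(300.7622211964979))
tcp [ 233.  -470.4  251.5] yaw 0.46 shift mm [ 504.  -522.4    1.7] twist 12.88 t 0.3
tcp [ 233.  -470.4  251.5] yaw 0.46 shift mm [ 367.8 -231.2    1.6] twist 12.88 t 0.3
```

>>> play_rows(commands=[{"x":0.02,"y":-0.012,"z":0,"twist":2},{"x":0.06,"y":-0.037,"z":0,"twist":5},{"x":0.1,"y":-0.062,"z":0,"twist":8},{"x":0.142,"y":-0.088,"z":0,"twist":11},{"x":0.184,"y":-0.116,"z":0,"twist":13},{"x":0.226,"y":-0.142,"z":0,"twist":13},{"x":0.268,"y":-0.168,"z":0,"twist":13},{"x":0.31,"y":-0.194,"z":0,"twist":13}], jaw=0)

```text
time: 1.1
tool_pos: [425.4, -157.2, 252.0]
tcp_rot: [3.141, -0.0, 0.233]
contact_force: [0.1, -0.4, -0.2]
grip_width: 91.7
finger_force: 0.0
```

Run:
```python
from h import *
to_tool([452.8,221.5,215],0.23)
```

```text
tcp [ 425.4 -157.2  252. ] yaw 0.233 shift mm [ 114.  -362.2   36.8] twist 0.15 t 1.1
```

>>> play_rows(commands=[{"x":0.014,"y":-0.045,"z":0,"twist":0},{"x":0.029,"y":-0.091,"z":0,"twist":0},{"x":0.043,"y":-0.138,"z":0,"twist":0},{"x":0.058,"y":-0.184,"z":0,"twist":0},{"x":0.072,"y":-0.23,"z":0.0,"twist":0},{"x":0.087,"y":-0.276,"z":0.01,"twist":0},{"x":0.101,"y":-0.32,"z":0.02,"twist":0},{"x":0.114,"y":-0.362,"z":0.03,"twist":0}])

```text
time: 1.9
tool_pos: [451.9, 221.7, 221.5]
tcp_rot: [3.142, -0.001, 0.233]
contact_force: [0.7, 0.2, -0.9]
grip_width: 91.5
finger_force: 0.0
```

Run:
```python
from h import *
t=bot.capture("top"); s=bot.capture("scene")
a=crop(t,130,150,110,140,4,None); b=crop(s,150,220,170,170,2,None)
im=np.zeros((560,790,3),np.uint8); im[:560,:440]=a; im[:340,445:785]=b
cv2.imwrite("pics/c2.png",im)
to_tool([452.8,221.5,149],0.232)
```

```text
tcp [451.1 223.8 220.2] yaw 0.238 shift mm [ 1.2  2.7 71.2] twist 0.35 t 2.0
```

View pics/c2.png

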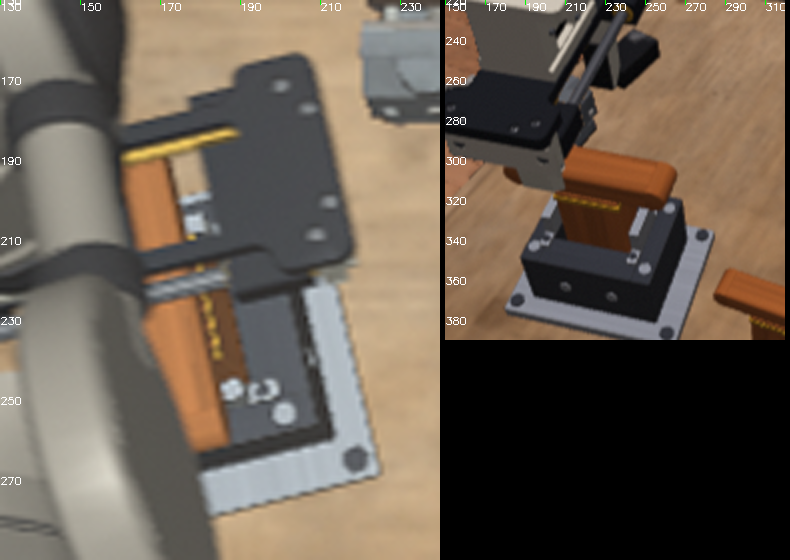

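The crop shows the open fingers above the head bar, with the bar running between them (top view (165,190) to (185,260)) and the holder undisturbed. Descending now.

>>> play_rows(commands=[{"x":0.001,"y":0.001,"z":0.01,"twist":0},{"x":0.001,"y":0.001,"z":0.025,"twist":0},{"x":0.001,"y":0.001,"z":0.04,"twist":0},{"x":0.001,"y":0.001,"z":0.055,"twist":0},{"x":0.001,"y":0.001,"z":0.065,"twist":0},{"x":0.001,"y":0.001,"z":0.071,"twist":0},{"x":0.001,"y":0.001,"z":0.071,"twist":0},{"x":0.001,"y":0.001,"z":0.071,"twist":0}])

```text
time: 2.8
tool_pos: [453.7, 218.5, 151.1]
tcp_rot: [3.141, -0.001, 0.232]
contact_force: [1.0, 0.1, 0.5]
grip_width: 91.9
finger_force: 0.0
```

>>> play_rows(commands=[{"x":0,"y":0,"z":0,"twist":0},{"x":0,"y":0,"z":0,"twist":0},{"x":0,"y":0,"z":0,"twist":0},{"x":0,"y":0,"z":0,"twist":0},{"x":0,"y":0,"z":0,"twist":0},{"x":0,"y":0,"z":0,"twist":0},{"x":0,"y":0,"z":0,"twist":0},{"x":0,"y":0,"z":0,"twist":0}], jaw=0.5)

```text
time: 3.6
tool_pos: [453.3, 218.8, 150.7]
tcp_rot: [3.142, 0.0, 0.233]
contact_force: [0.4, 0.0, 0.6]
grip_width: 45.8
finger_force: 0.0
```

>>> play_rows(commands=[{"x":0,"y":-0.0025,"z":0,"twist":0},{"x":0,"y":-0.0025,"z":0,"twist":0},{"x":0,"y":-0.0025,"z":0,"twist":0},{"x":0,"y":-0.0025,"z":0,"twist":0},{"x":0,"y":-0.0025,"z":0,"twist":0},{"x":0,"y":-0.0025,"z":0,"twist":0},{"x":0,"y":-0.0025,"z":0,"twist":0},{"x":0,"y":-0.0025,"z":0,"twist":0}], jaw=1.0)

```text
time: 4.4
tool_pos: [452.7, 221.3, 150.7]
tcp_rot: [-3.141, -0.0, 0.233]
contact_force: [-1.3, 2.0, 0.1]
grip_width: 31.7
finger_force: 30.0
```

Run:
```python
from h import *
o=bot.get_obs(); print({k:np.round(o[k],2) for k in o})
```

```text
{'time': np.float64(4.4), 'joint_positions': array([0.3 , 0.41, 1.73, 0.  , 1.  , 1.64]), 'dq': array([ 0.,  0.,  0., -0.,  0., -0.]), 'tau': array([-1.360e+00, -4.284e+01, -2.060e+01, -8.600e-01, -5.000e-02,
        1.000e-02]), 'tool_pos': array([452.68, 221.31, 150.73]), 'tcp_rot': array([-3.14, -0.  ,  0.23]), 'contact_force': array([-1.29,  1.96,  0.08]), 'moment': array([0.66, 0.23, 0.01]), 'finger_force': np.float64(29.98), 'grip_width': np.float64(31.7)}
```

Gripped at 31.7 mm with hardly any side force. Now a gentle probe: a small upward pull and a small swing.

>>> play_rows(commands=[{"x":0,"y":0,"z":-0.001,"twist":0},{"x":0,"y":0,"z":-0.001,"twist":0},{"x":0.001,"y":0,"z":-0.001,"twist":0},{"x":0.002,"y":0,"z":-0.001,"twist":0},{"x":0.003,"y":0,"z":-0.001,"twist":0},{"x":0.004,"y":0,"z":-0.001,"twist":0},{"x":0.004,"y":0,"z":-0.001,"twist":0},{"x":0.004,"y":0,"z":-0.001,"twist":0}])

```text
time: 5.2
tool_pos: [454.8, 221.8, 151.0]
tcp_rot: [3.142, 0.005, 0.233]
contact_force: [-5.7, 1.0, -5.4]
grip_width: 31.8
finger_force: 30.0
```

>>> play_rows(commands=[{"x":0.001,"y":0,"z":-0.0005,"twist":0},{"x":0.002,"y":0,"z":-0.001,"twist":0},{"x":0.003,"y":0,"z":-0.001,"twist":0},{"x":0.004,"y":0,"z":-0.001,"twist":0},{"x":0.005,"y":0,"z":-0.001,"twist":0},{"x":0.006,"y":0,"z":-0.001,"twist":0},{"x":0.006,"y":0,"z":-0.001,"twist":0},{"x":0.006,"y":0,"z":-0.001,"twist":0}])

```text
time: 6.0
tool_pos: [458.9, 222.8, 151.0]
tcp_rot: [3.141, 0.01, 0.233]
contact_force: [-9.3, 1.3, -6.9]
grip_width: 31.6
finger_force: 30.0
```

>>> play_rows(commands=[{"x":0.001,"y":0,"z":-0.0005,"twist":0},{"x":0.002,"y":0,"z":-0.001,"twist":0},{"x":0.003,"y":0,"z":-0.0015,"twist":0},{"x":0.004,"y":0,"z":-0.0015,"twist":0},{"x":0.005,"y":0,"z":-0.0015,"twist":0},{"x":0.006,"y":0,"z":-0.0015,"twist":0},{"x":0.006,"y":0,"z":-0.0015,"twist":0},{"x":0.006,"y":0,"z":-0.0015,"twist":0}])

```text
time: 6.8
tool_pos: [463.5, 223.8, 151.5]
tcp_rot: [3.141, 0.013, 0.233]
contact_force: [-11.0, 1.0, -11.3]
grip_width: 31.7
finger_force: 30.0
```

>>> play_rows(commands=[{"x":0.001,"y":0,"z":-0.0005,"twist":0},{"x":0.002,"y":0,"z":-0.001,"twist":0},{"x":0.003,"y":0,"z":-0.001,"twist":0},{"x":0.004,"y":0,"z":-0.001,"twist":0},{"x":0.005,"y":0,"z":-0.001,"twist":0},{"x":0.006,"y":0,"z":-0.001,"twist":0},{"x":0.006,"y":0,"z":-0.001,"twist":0},{"x":0.006,"y":0,"z":-0.001,"twist":0}])

```text
time: 7.6
tool_pos: [468.0, 224.9, 151.8]
tcp_rot: [3.141, 0.017, 0.233]
contact_force: [-13.0, -0.0, -12.2]
grip_width: 32.0
finger_force: 30.0
```

>>> play_rows(commands=[{"x":0.001,"y":0,"z":-0.0005,"twist":0},{"x":0.002,"y":0,"z":-0.001,"twist":0},{"x":0.004,"y":0,"z":-0.001,"twist":0},{"x":0.005,"y":0,"z":-0.001,"twist":0},{"x":0.007,"y":0,"z":-0.001,"twist":0},{"x":0.008,"y":0,"z":-0.001,"twist":0},{"x":0.008,"y":0,"z":-0.001,"twist":0},{"x":0.008,"y":0,"z":-0.001,"twist":0}])

```text
time: 8.4
tool_pos: [469.3, 225.3, 151.6]
tcp_rot: [3.14, 0.033, 0.234]
contact_force: [-36.4, -5.6, -1.4]
grip_width: 31.6
finger_force: 30.0
```

Plate felt at +17 mm with 36 N. Swinging back.

>>> play_rows(commands=[{"x":-0.003,"y":0,"z":0,"twist":0},{"x":-0.006,"y":0,"z":0,"twist":0},{"x":-0.009,"y":0,"z":0,"twist":0},{"x":-0.012,"y":0,"z":0,"twist":0},{"x":-0.015,"y":0,"z":0,"twist":0},{"x":-0.018,"y":0,"z":0,"twist":0},{"x":-0.02,"y":0,"z":0,"twist":0},{"x":-0.02,"y":0,"z":0,"twist":0}])

```text
time: 9.2
tool_pos: [461.2, 223.1, 154.0]
tcp_rot: [3.141, 0.004, 0.233]
contact_force: [0.3, 4.4, -28.4]
grip_width: 31.9
finger_force: 30.0
```

>>> play_rows(commands=[{"x":0,"y":0,"z":0.0012,"twist":0},{"x":-0.001,"y":0,"z":0.0015,"twist":0},{"x":-0.002,"y":0,"z":0.0018,"twist":0},{"x":-0.004,"y":0,"z":0.0021,"twist":0},{"x":-0.006,"y":0,"z":0.0024,"twist":0},{"x":-0.008,"y":0,"z":0.0025,"twist":0},{"x":-0.008,"y":0,"z":0.0025,"twist":0},{"x":-0.008,"y":0,"z":0.0025,"twist":0}])

```text
time: 10.0
tool_pos: [456.5, 222.0, 154.4]
tcp_rot: [-3.142, -0.005, 0.233]
contact_force: [5.0, 5.4, -22.6]
grip_width: 31.9
finger_force: 30.0
```

>>> play_rows(commands=[{"x":-0.001,"y":0,"z":0.0008,"twist":0},{"x":-0.003,"y":0,"z":0.0014,"twist":0},{"x":-0.005,"y":0,"z":0.0018,"twist":0},{"x":-0.007,"y":0,"z":0.002,"twist":0},{"x":-0.008,"y":0,"z":0.002,"twist":0},{"x":-0.008,"y":0,"z":0.002,"twist":0},{"x":-0.008,"y":0,"z":0.002,"twist":0},{"x":-0.008,"y":0,"z":0.002,"twist":0}])

```text
time: 10.8
tool_pos: [451.3, 220.8, 154.6]
tcp_rot: [-3.141, -0.012, 0.233]
contact_force: [8.0, 4.4, -12.7]
grip_width: 31.8
finger_force: 30.0
```

Run:
```python
from h import *
o=bot.get_obs(); print({k:np.round(o[k],2) for k in o})
t=bot.capture("top"); s=bot.capture("scene")
a=crop(s,160,240,140,150,4,None)
cv2.imwrite("pics/c3.png",a)
```

```text
{'time': np.float64(10.8), 'joint_positions': array([ 0.3 ,  0.4 ,  1.73, -0.  ,  1.  ,  1.64]), 'dq': array([ 0., -0.,  0., -0.,  0.,  0.]), 'tau': array([-6.200e-01, -4.801e+01, -1.956e+01, -8.700e-01,  2.890e+00,
        1.000e-02]), 'tool_pos': array([451.27, 220.77, 154.56]), 'tcp_rot': array([-3.14, -0.01,  0.23]), 'contact_force': array([  7.99,   4.43, -12.66]), 'moment': array([ 1.22, -1.47,  0.04]), 'finger_force': np.float64(29.99), 'grip_width': np.float64(31.84)}
```

View pics/c3.png

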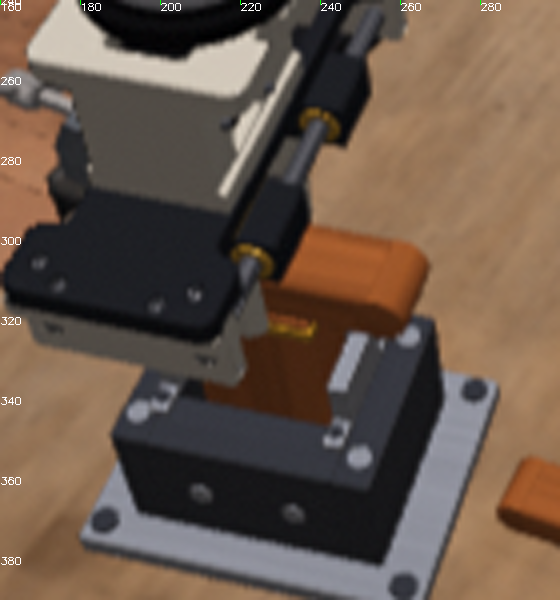

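The block is seated and the head is up about 3.8 mm with the stake nearly upright (head end (262,310), right plate (246,335)). Continuing the swing toward -x.

>>> play_rows(commands=[{"x":-0.001,"y":0,"z":0.0003,"twist":0},{"x":-0.003,"y":0,"z":0.0006,"twist":0},{"x":-0.005,"y":0,"z":0.0008,"twist":0},{"x":-0.007,"y":0,"z":0.001,"twist":0},{"x":-0.008,"y":0,"z":0.001,"twist":0},{"x":-0.008,"y":0,"z":0.001,"twist":0},{"x":-0.008,"y":0,"z":0.001,"twist":0},{"x":-0.008,"y":0,"z":0.001,"twist":0}])

```text
time: 11.7
tool_pos: [444.6, 219.2, 154.4]
tcp_rot: [-3.141, -0.016, 0.233]
contact_force: [9.0, 5.2, -8.7]
grip_width: 31.8
finger_force: 30.0
```

>>> play_rows(commands=[{"x":-0.001,"y":0,"z":0,"twist":0},{"x":-0.002,"y":0,"z":0,"twist":0},{"x":-0.003,"y":0,"z":0,"twist":0},{"x":-0.004,"y":0,"z":0,"twist":0},{"x":-0.005,"y":0,"z":0,"twist":0},{"x":-0.006,"y":0,"z":0,"twist":0},{"x":-0.006,"y":0,"z":0,"twist":0},{"x":-0.006,"y":0,"z":0,"twist":0}])

```text
time: 12.5
tool_pos: [441.7, 218.5, 154.7]
tcp_rot: [-3.141, -0.022, 0.232]
contact_force: [19.5, 7.8, -16.3]
grip_width: 31.7
finger_force: 30.0
```

Second plate felt at about -11 mm (21 N). I'll fit the coupling to choose the pull.

Run:
```python
import numpy as np
D=np.array([[1.8,.7,5.3,5.4],[3.7,1.7,8.8,6.9],[4.9,2.7,10.5,11.3],[6.3,3.4,12.6,12.2],[12.9,4.6,36.7,1.4],[1.3,2.2,-1.3,28.4],[-1.9,-.7,-6.1,22.6],[-4.5,-2.9,-8.8,12.7],[-5.7,-3.7,-10,8.7],[-8.7,-4,-20.8,16.3]])
A=np.c_[D[:,:2],np.ones(len(D))]
for j in(2,3):
    c,*_=np.linalg.lstsq(A,D[:,j],rcond=None); print(c.round(2),(A@c-D[:,j]).round(1))
```

```text
[ 4.   -3.37 -0.  ] [-0.5  0.3 -0.   1.1 -0.6 -0.9  0.9  0.6 -0.3 -0.5]
[-3.74  6.97 13.58] [ 6.3  4.7  2.8  1.5 -4.  -4.4 -6.8 -2.5  0.4  1.9]
```

>>> play_rows(commands=[{"x":0.003,"y":0,"z":-0.001,"twist":0},{"x":0.006,"y":0,"z":-0.002,"twist":0},{"x":0.009,"y":0,"z":-0.0035,"twist":0},{"x":0.012,"y":0,"z":-0.005,"twist":0},{"x":0.015,"y":0,"z":-0.006,"twist":0},{"x":0.018,"y":0,"z":-0.0065,"twist":0},{"x":0.02,"y":0,"z":-0.0065,"twist":0},{"x":0.02,"y":0,"z":-0.0065,"twist":0}])

```text
time: 13.3
tool_pos: [451.3, 220.8, 156.5]
tcp_rot: [3.141, 0.004, 0.233]
contact_force: [-4.8, 2.5, -23.5]
grip_width: 31.6
finger_force: 30.0
```

>>> play_rows(commands=[{"x":0.003,"y":0,"z":0,"twist":0},{"x":0.006,"y":0,"z":-0.0003,"twist":0},{"x":0.009,"y":0,"z":-0.0006,"twist":0},{"x":0.012,"y":0,"z":-0.0009,"twist":0},{"x":0.015,"y":0,"z":-0.0012,"twist":0},{"x":0.018,"y":0,"z":-0.0015,"twist":0},{"x":0.021,"y":0,"z":-0.0015,"twist":0},{"x":0.021,"y":0,"z":-0.0015,"twist":0}])

```text
time: 14.1
tool_pos: [469.1, 225.0, 157.8]
tcp_rot: [3.141, 0.01, 0.233]
contact_force: [-15.7, -0.5, -15.7]
grip_width: 31.9
finger_force: 30.0
```

>>> play_rows(commands=[{"x":-0.003,"y":0,"z":0.001,"twist":0},{"x":-0.006,"y":0,"z":0.002,"twist":0},{"x":-0.009,"y":0,"z":0.003,"twist":0},{"x":-0.012,"y":0,"z":0.0035,"twist":0},{"x":-0.015,"y":0,"z":0.004,"twist":0},{"x":-0.018,"y":0,"z":0.004,"twist":0},{"x":-0.021,"y":0,"z":0.004,"twist":0},{"x":-0.021,"y":0,"z":0.004,"twist":0}])

```text
time: 14.9
tool_pos: [456.5, 222.1, 157.8]
tcp_rot: [-3.141, -0.012, 0.233]
contact_force: [5.9, 3.5, 5.0]
grip_width: 31.7
finger_force: 30.0
```

>>> play_rows(commands=[{"x":0,"y":0,"z":-0.0015,"twist":0},{"x":-0.003,"y":0,"z":-0.002,"twist":0},{"x":-0.006,"y":0,"z":-0.002,"twist":0},{"x":-0.009,"y":0,"z":-0.002,"twist":0},{"x":-0.012,"y":0,"z":-0.002,"twist":0},{"x":-0.015,"y":0,"z":-0.002,"twist":0},{"x":-0.016,"y":0,"z":-0.002,"twist":0},{"x":-0.016,"y":0,"z":-0.002,"twist":0}])

```text
time: 15.7
tool_pos: [441.8, 218.5, 158.4]
tcp_rot: [-3.141, -0.012, 0.233]
contact_force: [13.2, 5.6, -9.0]
grip_width: 31.7
finger_force: 30.0
```

>>> play_rows(commands=[{"x":0.003,"y":0,"z":-0.001,"twist":0},{"x":0.006,"y":0,"z":-0.0018,"twist":0},{"x":0.009,"y":0,"z":-0.0025,"twist":0},{"x":0.012,"y":0,"z":-0.003,"twist":0},{"x":0.015,"y":0,"z":-0.0035,"twist":0},{"x":0.018,"y":0,"z":-0.0035,"twist":0},{"x":0.02,"y":0,"z":-0.0035,"twist":0},{"x":0.02,"y":0,"z":-0.0035,"twist":0}])

```text
time: 16.5
tool_pos: [454.7, 221.6, 159.4]
tcp_rot: [3.141, 0.006, 0.233]
contact_force: [-7.8, 1.5, -8.3]
grip_width: 31.7
finger_force: 30.0
```

>>> play_rows(commands=[{"x":0.003,"y":0,"z":-0.0008,"twist":0},{"x":0.006,"y":0,"z":-0.0012,"twist":0},{"x":0.009,"y":0,"z":-0.0016,"twist":0},{"x":0.012,"y":0,"z":-0.002,"twist":0},{"x":0.015,"y":0,"z":-0.0023,"twist":0},{"x":0.018,"y":0,"z":-0.0025,"twist":0},{"x":0.018,"y":0,"z":-0.0025,"twist":0},{"x":0.018,"y":0,"z":-0.0025,"twist":0}])

```text
time: 17.3
tool_pos: [469.3, 225.1, 160.1]
tcp_rot: [3.141, 0.013, 0.233]
contact_force: [-13.2, -0.5, -13.3]
grip_width: 31.9
finger_force: 30.0
```

>>> play_rows(commands=[{"x":-0.003,"y":0,"z":0.001,"twist":0},{"x":-0.006,"y":0,"z":0.0018,"twist":0},{"x":-0.009,"y":0,"z":0.0024,"twist":0},{"x":-0.012,"y":0,"z":0.0027,"twist":0},{"x":-0.015,"y":0,"z":0.0027,"twist":0},{"x":-0.018,"y":0,"z":0.0027,"twist":0},{"x":-0.021,"y":0,"z":0.0027,"twist":0},{"x":-0.021,"y":0,"z":0.0027,"twist":0}])

```text
time: 18.1
tool_pos: [455.9, 221.9, 161.3]
tcp_rot: [-3.141, -0.007, 0.233]
contact_force: [5.9, 4.1, -6.0]
grip_width: 31.6
finger_force: 30.0
```

>>> play_rows(commands=[{"x":-0.003,"y":0,"z":0,"twist":0},{"x":-0.006,"y":0,"z":0.0003,"twist":0},{"x":-0.009,"y":0,"z":0.0005,"twist":0},{"x":-0.012,"y":0,"z":0.0005,"twist":0},{"x":-0.015,"y":0,"z":0.0005,"twist":0},{"x":-0.017,"y":0,"z":0.0005,"twist":0},{"x":-0.017,"y":0,"z":0.0005,"twist":0},{"x":-0.017,"y":0,"z":0.0005,"twist":0}])

```text
time: 18.9
tool_pos: [441.8, 218.5, 161.3]
tcp_rot: [-3.141, -0.012, 0.233]
contact_force: [12.2, 5.8, -8.9]
grip_width: 31.8
finger_force: 30.0
```

>>> play_rows(commands=[{"x":0.003,"y":0,"z":-0.001,"twist":0},{"x":0.006,"y":0,"z":-0.002,"twist":0},{"x":0.009,"y":0,"z":-0.003,"twist":0},{"x":0.012,"y":0,"z":-0.0038,"twist":0},{"x":0.015,"y":0,"z":-0.0043,"twist":0},{"x":0.018,"y":0,"z":-0.0045,"twist":0},{"x":0.02,"y":0,"z":-0.0045,"twist":0},{"x":0.02,"y":0,"z":-0.0045,"twist":0}])

```text
time: 19.7
tool_pos: [454.5, 221.6, 162.8]
tcp_rot: [3.141, 0.006, 0.233]
contact_force: [-6.1, 1.2, -13.2]
grip_width: 31.5
finger_force: 30.0
```

>>> play_rows(commands=[{"x":0.003,"y":0,"z":-0.0006,"twist":0},{"x":0.006,"y":0,"z":-0.001,"twist":0},{"x":0.009,"y":0,"z":-0.0013,"twist":0},{"x":0.012,"y":0,"z":-0.0016,"twist":0},{"x":0.015,"y":0,"z":-0.002,"twist":0},{"x":0.017,"y":0,"z":-0.002,"twist":0},{"x":0.017,"y":0,"z":-0.002,"twist":0},{"x":0.017,"y":0,"z":-0.002,"twist":0}])

```text
time: 20.5
tool_pos: [469.4, 225.1, 164.0]
tcp_rot: [3.141, 0.011, 0.233]
contact_force: [-9.4, 0.5, -15.4]
grip_width: 32.1
finger_force: 30.0
```

>>> play_rows(commands=[{"x":-0.003,"y":0,"z":0.001,"twist":0},{"x":-0.006,"y":0,"z":0.0016,"twist":0},{"x":-0.009,"y":0,"z":0.002,"twist":0},{"x":-0.012,"y":0,"z":0.002,"twist":0},{"x":-0.015,"y":0,"z":0.002,"twist":0},{"x":-0.018,"y":0,"z":0.002,"twist":0},{"x":-0.021,"y":0,"z":0.002,"twist":0},{"x":-0.021,"y":0,"z":0.002,"twist":0}])

```text
time: 21.3
tool_pos: [455.0, 221.6, 165.3]
tcp_rot: [-3.142, -0.007, 0.233]
contact_force: [6.7, 3.8, -10.8]
grip_width: 31.8
finger_force: 30.0
```

>>> play_rows(commands=[{"x":-0.003,"y":0,"z":0,"twist":0},{"x":-0.006,"y":0,"z":0.0002,"twist":0},{"x":-0.009,"y":0,"z":0.0003,"twist":0},{"x":-0.012,"y":0,"z":0.0003,"twist":0},{"x":-0.014,"y":0,"z":0.0003,"twist":0},{"x":-0.015,"y":0,"z":0.0003,"twist":0},{"x":-0.015,"y":0,"z":0.0003,"twist":0},{"x":-0.015,"y":0,"z":0.0003,"twist":0}])

```text
time: 22.1
tool_pos: [442.0, 218.5, 165.6]
tcp_rot: [-3.141, -0.011, 0.233]
contact_force: [9.2, 4.4, -8.6]
grip_width: 31.6
finger_force: 30.0
```

>>> play_rows(commands=[{"x":0.003,"y":0,"z":-0.001,"twist":0},{"x":0.006,"y":0,"z":-0.002,"twist":0},{"x":0.009,"y":0,"z":-0.003,"twist":0},{"x":0.012,"y":0,"z":-0.0038,"twist":0},{"x":0.015,"y":0,"z":-0.0043,"twist":0},{"x":0.018,"y":0,"z":-0.0045,"twist":0},{"x":0.019,"y":0,"z":-0.0045,"twist":0},{"x":0.019,"y":0,"z":-0.0045,"twist":0}])

```text
time: 22.9
tool_pos: [455.0, 221.7, 167.2]
tcp_rot: [3.141, 0.005, 0.233]
contact_force: [-5.2, -0.6, -17.9]
grip_width: 31.8
finger_force: 30.0
```

>>> play_rows(commands=[{"x":0.003,"y":0,"z":-0.0006,"twist":0},{"x":0.006,"y":0,"z":-0.001,"twist":0},{"x":0.009,"y":0,"z":-0.0013,"twist":0},{"x":0.012,"y":0,"z":-0.0016,"twist":0},{"x":0.014,"y":0,"z":-0.002,"twist":0},{"x":0.015,"y":0,"z":-0.002,"twist":0},{"x":0.015,"y":0,"z":-0.002,"twist":0},{"x":0.015,"y":0,"z":-0.002,"twist":0}])

```text
time: 23.7
tool_pos: [467.6, 224.7, 168.2]
tcp_rot: [3.141, 0.01, 0.233]
contact_force: [-9.8, -0.9, -18.2]
grip_width: 31.7
finger_force: 30.0
```

>>> play_rows(commands=[{"x":-0.003,"y":0,"z":0.001,"twist":0},{"x":-0.006,"y":0,"z":0.0016,"twist":0},{"x":-0.009,"y":0,"z":0.002,"twist":0},{"x":-0.012,"y":0,"z":0.002,"twist":0},{"x":-0.015,"y":0,"z":0.002,"twist":0},{"x":-0.018,"y":0,"z":0.002,"twist":0},{"x":-0.02,"y":0,"z":0.002,"twist":0},{"x":-0.02,"y":0,"z":0.002,"twist":0}])

```text
time: 24.5
tool_pos: [453.9, 221.4, 169.4]
tcp_rot: [-3.142, -0.006, 0.233]
contact_force: [6.8, 3.4, -13.0]
grip_width: 31.9
finger_force: 30.0
```

>>> play_rows(commands=[{"x":-0.003,"y":0,"z":0,"twist":0},{"x":-0.006,"y":0,"z":0.0002,"twist":0},{"x":-0.009,"y":0,"z":0.0003,"twist":0},{"x":-0.012,"y":0,"z":0.0003,"twist":0},{"x":-0.013,"y":0,"z":0.0003,"twist":0},{"x":-0.014,"y":0,"z":0.0003,"twist":0},{"x":-0.014,"y":0,"z":0.0003,"twist":0},{"x":-0.014,"y":0,"z":0.0003,"twist":0}])

```text
time: 25.3
tool_pos: [441.8, 218.5, 169.7]
tcp_rot: [-3.141, -0.01, 0.233]
contact_force: [9.8, 3.6, -12.0]
grip_width: 32.1
finger_force: 30.0
```

>>> play_rows(commands=[{"x":0.003,"y":0,"z":-0.001,"twist":0},{"x":0.006,"y":0,"z":-0.002,"twist":0},{"x":0.009,"y":0,"z":-0.003,"twist":0},{"x":0.012,"y":0,"z":-0.0035,"twist":0},{"x":0.015,"y":0,"z":-0.0038,"twist":0},{"x":0.017,"y":0,"z":-0.004,"twist":0},{"x":0.017,"y":0,"z":-0.004,"twist":0},{"x":0.017,"y":0,"z":-0.004,"twist":0}])

```text
time: 26.1
tool_pos: [453.4, 221.3, 171.1]
tcp_rot: [3.141, 0.004, 0.233]
contact_force: [-5.3, 0.3, -17.9]
grip_width: 31.8
finger_force: 30.0
```

>>> play_rows(commands=[{"x":0.003,"y":0,"z":-0.0005,"twist":0},{"x":0.006,"y":0,"z":-0.001,"twist":0},{"x":0.009,"y":0,"z":-0.0013,"twist":0},{"x":0.012,"y":0,"z":-0.0016,"twist":0},{"x":0.014,"y":0,"z":-0.002,"twist":0},{"x":0.015,"y":0,"z":-0.002,"twist":0},{"x":0.015,"y":0,"z":-0.002,"twist":0},{"x":0.015,"y":0,"z":-0.002,"twist":0}])

```text
time: 26.9
tool_pos: [466.1, 224.4, 172.3]
tcp_rot: [3.141, 0.009, 0.233]
contact_force: [-9.6, -1.0, -18.5]
grip_width: 31.4
finger_force: 30.0
```

Run:
```python
from h import *
s=bot.capture("scene")
cv2.imwrite("pics/c4.png",crop(s,160,240,140,150,4,None))
```

```text
(no output)
```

View pics/c4.png

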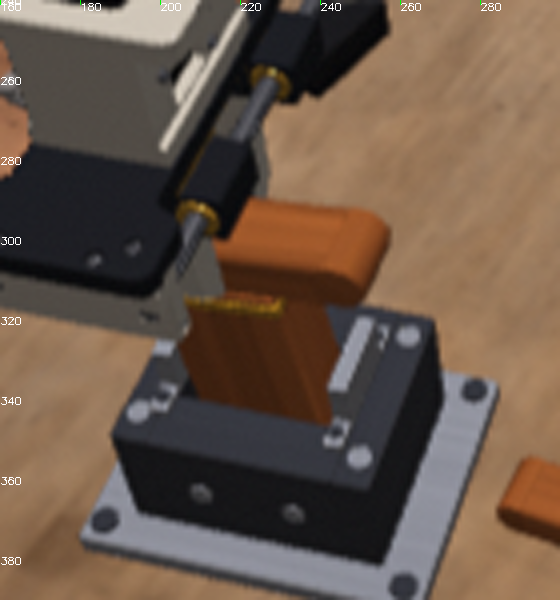

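The block is at the same pixels as before, so still seated (front corners (116,347)/(252,361)). The stake is clearly higher, with the dotted band at (216,316), and it's tilted to +x. It's still gripped, so I continue.

>>> play_rows(commands=[{"x":-0.003,"y":0,"z":0.001,"twist":0},{"x":-0.006,"y":0,"z":0.0016,"twist":0},{"x":-0.009,"y":0,"z":0.002,"twist":0},{"x":-0.012,"y":0,"z":0.002,"twist":0},{"x":-0.015,"y":0,"z":0.002,"twist":0},{"x":-0.018,"y":0,"z":0.002,"twist":0},{"x":-0.02,"y":0,"z":0.002,"twist":0},{"x":-0.02,"y":0,"z":0.002,"twist":0}])

```text
time: 27.75
tool_pos: [452.0, 220.9, 173.1]
tcp_rot: [-3.141, -0.007, 0.233]
contact_force: [6.9, 1.8, -13.0]
grip_width: 31.7
finger_force: 30.0
```

>>> play_rows(commands=[{"x":-0.003,"y":0,"z":0,"twist":0},{"x":-0.006,"y":0,"z":0.0,"twist":0},{"x":-0.008,"y":0,"z":0.0,"twist":0},{"x":-0.01,"y":0,"z":0.0,"twist":0},{"x":-0.012,"y":0,"z":0.0,"twist":0},{"x":-0.012,"y":0,"z":0.0,"twist":0},{"x":-0.012,"y":0,"z":0.0,"twist":0},{"x":-0.012,"y":0,"z":0.0,"twist":0}])

```text
time: 28.55
tool_pos: [441.6, 218.4, 173.5]
tcp_rot: [-3.141, -0.009, 0.233]
contact_force: [10.0, 3.2, -12.6]
grip_width: 31.5
finger_force: 30.0
```

>>> play_rows(commands=[{"x":0.003,"y":0,"z":-0.001,"twist":0},{"x":0.006,"y":0,"z":-0.002,"twist":0},{"x":0.009,"y":0,"z":-0.003,"twist":0},{"x":0.012,"y":0,"z":-0.0035,"twist":0},{"x":0.015,"y":0,"z":-0.0038,"twist":0},{"x":0.018,"y":0,"z":-0.004,"twist":0},{"x":0.018,"y":0,"z":-0.004,"twist":0},{"x":0.018,"y":0,"z":-0.004,"twist":0}])

```text
time: 29.35
tool_pos: [454.1, 221.5, 175.0]
tcp_rot: [3.141, 0.004, 0.233]
contact_force: [-4.9, -1.0, -19.8]
grip_width: 31.7
finger_force: 30.0
```

Run:
```python
from h import *
s=bot.capture("scene")
o=bot.get_obs(); print({k:np.round(o[k],2) for k in o})
c=bot.capture("scene")
im=crop(s,165,250,140,140,4,None)
# predicted head-bar end face corner/bottom edges for several rises (stake at tcp xy)
R=Ro.from_euler('z',0.233)
for r,col in((12,(0,255,255)),(16,(0,255,0)),(20,(255,0,0))):
    ctr=np.array([453,221.5,0]); f=19+r-0
    for z in(112,136):
        pts=[pix(s,ctr+R.apply([x,16,0])+[0,0,f+z]) for x in(0,52)]
        pts+= [pix(s,ctr+R.apply([x,16,0])+[0,0,f+z]) for x in(-52,0)]
        print(r,z,np.round(pts,1).tolist())
cv2.imwrite("pics/c5.png",im)
```

```text
{'time': np.float64(29.4), 'joint_positions': array([ 0.3 ,  0.39,  1.69, -0.  ,  1.07,  1.64]), 'dq': array([-0., -0., -0., -0., -0.,  0.]), 'tau': array([-9.200e-01, -5.305e+01, -3.075e+01, -4.000e-01, -1.760e+00,
       -3.000e-02]), 'tool_pos': array([454.13, 221.5 , 174.98]), 'tcp_rot': array([3.14, 0.  , 0.23]), 'contact_force': array([ -6.32,   0.08, -18.99]), 'moment': array([ 0.01,  1.06, -0.06]), 'finger_force': np.float64(29.96), 'grip_width': np.float64(31.94)}
12 112 [[218.5, 313.9], [186.7, 307.7], [251.1, 320.2], [218.5, 313.9]]
12 136 [[216.0, 303.8], [183.4, 297.6], [249.3, 310.2], [216.0, 303.8]]
16 112 [[218.1, 312.2], [186.2, 306.0], [250.8, 318.5], [218.1, 312.2]]
16 136 [[215.5, 302.1], [182.9, 295.9], [249.0, 308.5], [215.5, 302.1]]
20 112 [[217.7, 310.6], [185.6, 304.4], [250.5, 316.9], [217.7, 310.6]]
20 136 [[215.1, 300.4], [182.3, 294.2], [248.7, 306.7], [215.1, 300.4]]
```

View pics/c5.png

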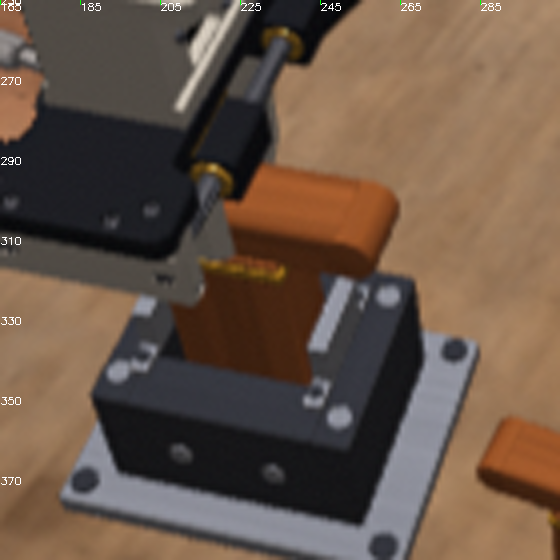

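The stake is nearly upright with the head's lower edge at (251,317), so it has risen about 16–20 mm (foot about 36 mm). The block is seated. A couple more swings.

>>> play_rows(commands=[{"x":0.003,"y":0,"z":-0.0003,"twist":0},{"x":0.006,"y":0,"z":-0.0006,"twist":0},{"x":0.009,"y":0,"z":-0.0009,"twist":0},{"x":0.012,"y":0,"z":-0.0012,"twist":0},{"x":0.014,"y":0,"z":-0.0013,"twist":0},{"x":0.015,"y":0,"z":-0.0013,"twist":0},{"x":0.015,"y":0,"z":-0.0013,"twist":0},{"x":0.015,"y":0,"z":-0.0013,"twist":0}])

```text
time: 30.25
tool_pos: [467.4, 224.7, 175.9]
tcp_rot: [3.141, 0.008, 0.233]
contact_force: [-9.2, -1.0, -18.2]
grip_width: 31.5
finger_force: 30.0
```

>>> play_rows(commands=[{"x":-0.003,"y":0,"z":0.001,"twist":0},{"x":-0.006,"y":0,"z":0.0016,"twist":0},{"x":-0.009,"y":0,"z":0.002,"twist":0},{"x":-0.012,"y":0,"z":0.002,"twist":0},{"x":-0.015,"y":0,"z":0.002,"twist":0},{"x":-0.018,"y":0,"z":0.002,"twist":0},{"x":-0.02,"y":0,"z":0.002,"twist":0},{"x":-0.02,"y":0,"z":0.002,"twist":0}])

```text
time: 31.05
tool_pos: [452.9, 221.2, 176.6]
tcp_rot: [-3.141, -0.007, 0.233]
contact_force: [5.4, 2.0, -10.1]
grip_width: 31.7
finger_force: 30.0
```

>>> play_rows(commands=[{"x":-0.003,"y":0,"z":-0.0003,"twist":0},{"x":-0.006,"y":0,"z":-0.0003,"twist":0},{"x":-0.009,"y":0,"z":-0.0003,"twist":0},{"x":-0.012,"y":0,"z":-0.0003,"twist":0},{"x":-0.013,"y":0,"z":-0.0003,"twist":0},{"x":-0.013,"y":0,"z":-0.0003,"twist":0},{"x":-0.013,"y":0,"z":-0.0003,"twist":0},{"x":-0.013,"y":0,"z":-0.0003,"twist":0}])

```text
time: 31.85
tool_pos: [441.4, 218.4, 177.0]
tcp_rot: [-3.141, -0.009, 0.233]
contact_force: [9.8, 3.1, -10.9]
grip_width: 31.9
finger_force: 30.0
```

>>> play_rows(commands=[{"x":0.003,"y":0,"z":-0.001,"twist":0},{"x":0.006,"y":0,"z":-0.002,"twist":0},{"x":0.009,"y":0,"z":-0.003,"twist":0},{"x":0.012,"y":0,"z":-0.0033,"twist":0},{"x":0.015,"y":0,"z":-0.0033,"twist":0},{"x":0.018,"y":0,"z":-0.0033,"twist":0},{"x":0.018,"y":0,"z":-0.0033,"twist":0},{"x":0.018,"y":0,"z":-0.0033,"twist":0}])

```text
time: 32.65
tool_pos: [454.2, 221.6, 178.2]
tcp_rot: [3.141, 0.004, 0.233]
contact_force: [-5.7, 0.9, -14.0]
grip_width: 31.9
finger_force: 30.0
```

Run:
```python
from h import *
s=bot.capture("scene"); t=bot.capture("top")
im=np.zeros((600,800,3),np.uint8)
im[:600,:400]=crop(s,195,270,80,120,5,None); im[:600,400:]=crop(t,150,170,80,120,5,None)
cv2.imwrite("pics/c6.png",im)
p=bot.get_obs()["tool_pos"]; R=Ro.from_euler('z',0.233); c=np.array([p[0],p[1],0])
for z in(-25,-6): print(z,[np.round(pix(s,c+R.apply([x,16,0])+[0,0,p[2]+z]),1) for x in(-9.5,9.5)])
for f in(34,37,40,43): print(f,[np.round(pix(s,c+R.apply([x,16,0])+[0,0,f+112]),1) for x in(-26,-50)])
```

```text
-25 [array([222.7, 310.5]), array([210.8, 308.3])]
-6 [array([220.7, 302.5]), array([208.7, 300.2])]
34 [array([233.7, 315.5]), array([248.9, 318.5])]
37 [array([233.5, 314.3]), array([248.7, 317.2])]
40 [array([233.2, 313. ]), array([248.4, 316. ])]
43 [array([232.9, 311.8]), array([248.2, 314.7])]
```

View pics/c6.png

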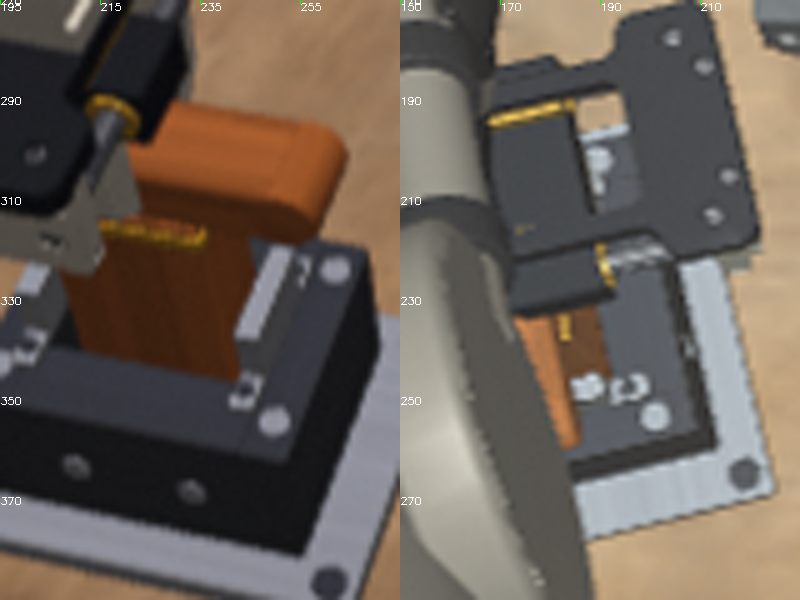

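By the image the foot is at about 37 mm, but the grasp has crept up the head by about 10 mm: TCP 178, head lower edge at (245,316). I'll relax the pull, re-grip 10 mm lower, and carry on.

>>> play_rows(commands=[{"x":-0.002,"y":0,"z":0.0015,"twist":0},{"x":-0.002,"y":0,"z":0.0015,"twist":0},{"x":-0.002,"y":0,"z":0.0015,"twist":0},{"x":-0.002,"y":0,"z":0.0015,"twist":0},{"x":-0.002,"y":0,"z":0.0015,"twist":0},{"x":-0.002,"y":0,"z":0.0015,"twist":0},{"x":-0.002,"y":0,"z":0.0015,"twist":0},{"x":-0.002,"y":0,"z":0.0015,"twist":0}])

```text
time: 33.55
tool_pos: [453.8, 221.5, 177.8]
tcp_rot: [-3.142, -0.001, 0.233]
contact_force: [-5.1, -1.2, -6.4]
grip_width: 32.0
finger_force: 30.0
```

>>> play_rows(commands=[{"x":0,"y":0,"z":0,"twist":0},{"x":0,"y":0,"z":0,"twist":0},{"x":0,"y":0,"z":0.001,"twist":0},{"x":0,"y":0,"z":0.003,"twist":0},{"x":0,"y":0,"z":0.006,"twist":0},{"x":0,"y":0,"z":0.009,"twist":0},{"x":0,"y":0,"z":0.01,"twist":0},{"x":0,"y":0,"z":0.01,"twist":0}], jaw=0.55)

```text
time: 34.35
tool_pos: [453.6, 221.3, 167.0]
tcp_rot: [3.141, 0.001, 0.233]
contact_force: [-0.4, -0.3, 0.4]
grip_width: 41.2
finger_force: 0.0
```

>>> play_rows(commands=[{"x":0,"y":0,"z":0,"twist":0},{"x":0,"y":0,"z":0,"twist":0},{"x":0,"y":0,"z":0,"twist":0},{"x":0,"y":0,"z":0,"twist":0},{"x":0,"y":0,"z":0,"twist":0},{"x":0,"y":0,"z":0,"twist":0},{"x":0,"y":0,"z":0,"twist":0},{"x":0,"y":0,"z":0,"twist":0}], jaw=1.0)

```text
time: 35.15
tool_pos: [453.7, 221.5, 167.3]
tcp_rot: [-3.142, -0.0, 0.233]
contact_force: [-0.4, 1.2, -0.0]
grip_width: 31.7
finger_force: 30.0
```

>>> play_rows(commands=[{"x":0.003,"y":0,"z":-0.0015,"twist":0},{"x":0.006,"y":0,"z":-0.0028,"twist":0},{"x":0.009,"y":0,"z":-0.0035,"twist":0},{"x":0.012,"y":0,"z":-0.004,"twist":0},{"x":0.015,"y":0,"z":-0.0045,"twist":0},{"x":0.018,"y":0,"z":-0.0048,"twist":0},{"x":0.02,"y":0,"z":-0.005,"twist":0},{"x":0.02,"y":0,"z":-0.005,"twist":0}])

```text
time: 35.95
tool_pos: [468.5, 225.0, 168.5]
tcp_rot: [3.141, 0.015, 0.233]
contact_force: [-9.4, -0.4, -15.9]
grip_width: 31.8
finger_force: 30.0
```

>>> play_rows(commands=[{"x":-0.003,"y":0,"z":0.001,"twist":0},{"x":-0.006,"y":0,"z":0.0016,"twist":0},{"x":-0.009,"y":0,"z":0.002,"twist":0},{"x":-0.012,"y":0,"z":0.002,"twist":0},{"x":-0.015,"y":0,"z":0.002,"twist":0},{"x":-0.018,"y":0,"z":0.002,"twist":0},{"x":-0.02,"y":0,"z":0.002,"twist":0},{"x":-0.02,"y":0,"z":0.002,"twist":0}])

```text
time: 36.75
tool_pos: [454.8, 221.6, 170.4]
tcp_rot: [-3.142, -0.003, 0.233]
contact_force: [5.9, 3.6, -19.3]
grip_width: 31.8
finger_force: 30.0
```

>>> play_rows(commands=[{"x":-0.003,"y":0,"z":0,"twist":0},{"x":-0.006,"y":0,"z":0,"twist":0},{"x":-0.009,"y":0,"z":0,"twist":0},{"x":-0.012,"y":0,"z":0,"twist":0},{"x":-0.014,"y":0,"z":0,"twist":0},{"x":-0.014,"y":0,"z":0,"twist":0},{"x":-0.014,"y":0,"z":0,"twist":0},{"x":-0.014,"y":0,"z":0,"twist":0}])

```text
time: 37.55
tool_pos: [445.6, 219.4, 171.4]
tcp_rot: [-3.141, -0.014, 0.232]
contact_force: [18.4, 7.4, -26.0]
grip_width: 31.4
finger_force: 30.0
```

>>> play_rows(commands=[{"x":0.003,"y":0,"z":0.0005,"twist":0},{"x":0.006,"y":0,"z":0,"twist":0},{"x":0.009,"y":0,"z":-0.001,"twist":0},{"x":0.012,"y":0,"z":-0.0015,"twist":0},{"x":0.015,"y":0,"z":-0.002,"twist":0},{"x":0.018,"y":0,"z":-0.002,"twist":0},{"x":0.018,"y":0,"z":-0.002,"twist":0},{"x":0.018,"y":0,"z":-0.002,"twist":0}])

```text
time: 38.35
tool_pos: [456.5, 222.1, 171.8]
tcp_rot: [3.141, 0.003, 0.233]
contact_force: [-4.7, 0.9, -14.1]
grip_width: 31.7
finger_force: 30.0
```

Run:
```python
from h import *
s=bot.capture("scene")
cv2.imwrite("pics/c7.png",crop(s,165,260,120,130,4,None))
o=bot.get_obs(); print(o["tool_pos"],o["contact_force"],o["moment"])
```

```text
[456.48846698 222.08935899 171.80857448] [ -5.53592114   0.72463376 -14.38544947] [ 0.3913794   1.09386831 -0.02305674]
```

View pics/c7.png

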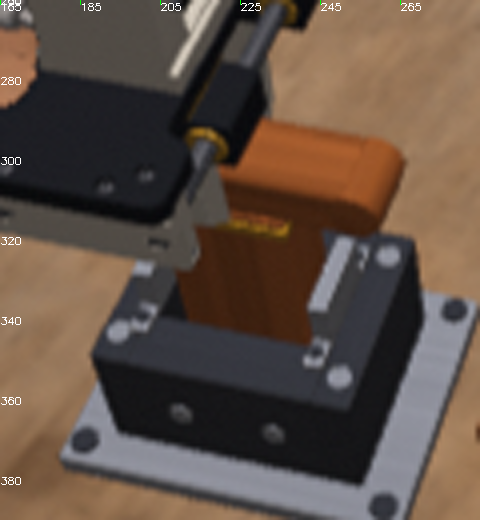

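The block is still seated, with the dotted band now at (228,316). I'll measure the stake's true rise from that band's shift relative to the first picture, without viewing.

```bash
cat >> h.py <<'E'
def band(im):
    im=im[:,:,::-1] if False else im
    r,g,b=[im[...,i].astype(float) for i in range(3)]
    m=(r>120)&(g>95)&(b<60)&(g/r>.62)
    v,u=np.nonzero(m[300:335,195:250]); v=v+300;u=u+195
    return u,v
E
python3 - <<'E'
from h import *
s=bot.capture("scene")
for n in("scene0.png",None):
    im=cv2.imread("pics/"+n)[:,:,::-1] if n else s["pixels"]
    u,v=band(im); k=np.polyfit(u,v,1) if len(u)>3 else None
    print(n,len(u),u.min() if len(u) else 0,u.max() if len(u) else 0,k, np.polyval(k,230) if k is not None else 0)
for f in(19,29,34,39): print(f,np.round(pix(s,np.array([453,221.5,0])+Ro.from_euler('z',.233).apply([-26,16,0])+[0,0,f+107]),2),np.round(pix(s,np.array([453,221.5,0])+Ro.from_euler('z',.233).apply([-5,16,0])+[0,0,f+107]),2))
E
```

```text
scene0.png 3 204 236 None 0
None 3 235 236 None 0
19 [236.16 323.82] [223.27 321.28]
29 [235.3  319.83] [222.29 317.29]
34 [234.87 317.81] [221.8  315.27]
39 [234.43 315.77] [221.3  313.23]h.py:25: RuntimeWarning: invalid value encountered in divide
  m=(r>120)&(g>95)&(b<60)&(g/r>.62)
```

Run:
```python
from h import *
s=bot.capture("scene")
for n in("scene0.png",None):
    im=(cv2.imread("pics/"+n)[:,:,::-1] if n else s["pixels"]).astype(float)
    r,g,b=im[...,0],im[...,1],im[...,2]
    w=np.clip(g-0.55*r,0,None)*(r>90)*(b<0.5*g)
    for u in range(226,237,2):
        col=w[305:330,u]; print(u,round(col.sum()), round((col*np.arange(305,330)).sum()/max(col.sum(),1),2),end=" | ")
    print()
```

```text
226 19 321.25 | 228 32 322.44 | 230 27 322.58 | 232 14 322.82 | 234 37 322.89 | 236 48 323.15 | 
226 32 315.53 | 228 30 316.48 | 230 31 316.57 | 232 27 317.41 | 234 37 317.57 | 236 56 317.0 |
```

True rise so far is about 14.6 mm (5.9 px), so the foot is at 31–37 mm. A few more swings are needed.

>>> play_rows(commands=[{"x":0.003,"y":0,"z":-0.0004,"twist":0},{"x":0.006,"y":0,"z":-0.0008,"twist":0},{"x":0.009,"y":0,"z":-0.0012,"twist":0},{"x":0.012,"y":0,"z":-0.0016,"twist":0},{"x":0.015,"y":0,"z":-0.0018,"twist":0},{"x":0.018,"y":0,"z":-0.002,"twist":0},{"x":0.018,"y":0,"z":-0.002,"twist":0},{"x":0.018,"y":0,"z":-0.002,"twist":0}])

```text
time: 39.3
tool_pos: [475.0, 226.4, 174.1]
tcp_rot: [3.141, 0.0, 0.233]
contact_force: [-2.2, 1.6, -14.4]
grip_width: 32.0
finger_force: 30.0
```

>>> play_rows(commands=[{"x":-0.003,"y":0,"z":0.001,"twist":0},{"x":-0.006,"y":0,"z":0.0018,"twist":0},{"x":-0.009,"y":0,"z":0.0024,"twist":0},{"x":-0.012,"y":0,"z":0.0026,"twist":0},{"x":-0.015,"y":0,"z":0.0026,"twist":0},{"x":-0.018,"y":0,"z":0.0026,"twist":0},{"x":-0.021,"y":0,"z":0.0026,"twist":0},{"x":-0.021,"y":0,"z":0.0026,"twist":0}])

```text
time: 40.1
tool_pos: [459.7, 222.8, 175.4]
tcp_rot: [-3.141, -0.016, 0.233]
contact_force: [8.8, 3.3, -2.3]
grip_width: 32.2
finger_force: 30.0
```

>>> play_rows(commands=[{"x":-0.003,"y":0,"z":0.0002,"twist":0},{"x":-0.006,"y":0,"z":0.0004,"twist":0},{"x":-0.009,"y":0,"z":0.0005,"twist":0},{"x":-0.012,"y":0,"z":0.0005,"twist":0},{"x":-0.015,"y":0,"z":0.0005,"twist":0},{"x":-0.015,"y":0,"z":0.0005,"twist":0},{"x":-0.015,"y":0,"z":0.0005,"twist":0},{"x":-0.015,"y":0,"z":0.0005,"twist":0}])

```text
time: 40.9
tool_pos: [445.7, 219.7, 177.1]
tcp_rot: [-3.141, -0.019, 0.233]
contact_force: [4.7, 2.6, 15.0]
grip_width: 31.9
finger_force: 30.0
```

>>> play_rows(commands=[{"x":0.002,"y":0,"z":-0.001,"twist":0},{"x":0.004,"y":0,"z":-0.002,"twist":0},{"x":0.006,"y":0,"z":-0.003,"twist":0},{"x":0.008,"y":0,"z":-0.004,"twist":0},{"x":0.01,"y":0,"z":-0.005,"twist":0},{"x":0.012,"y":0,"z":-0.006,"twist":0},{"x":0.012,"y":0,"z":-0.006,"twist":0},{"x":0.012,"y":0,"z":-0.006,"twist":0}])

```text
time: 41.7
tool_pos: [452.0, 221.1, 177.6]
tcp_rot: [-3.141, -0.001, 0.233]
contact_force: [-2.5, 2.9, 6.9]
grip_width: 31.5
finger_force: 30.0
```

Run:
```python
from h import *
s=bot.capture("scene"); o=bot.get_obs(); print(o["tool_pos"],o["contact_force"],o["moment"])
cv2.imwrite("pics/n8.png",s["pixels"][:,:,::-1])
im=s["pixels"].astype(float)
r,g,b=im[...,0],im[...,1],im[...,2]
w=np.clip(g-0.55*r,0,None)*(r>90)*(b<0.5*g)
for u in range(220,242,2):
    col=w[300:330,u]; print(u,round(col.sum()), round((col*np.arange(300,330)).sum()/max(col.sum(),1),2),end=" | ")
```

```text
[452.02945892 221.11042323 177.60500093] [-2.05363518  2.45595737  6.30057184] [ 0.55550256  0.81162617 -0.0189854 ]
220 0 0.0 | 222 0 0.0 | 224 17 313.79 | 226 13 313.79 | 228 37 314.45 | 230 20 314.64 | 232 28 315.6 | 234 30 315.57 | 236 37 315.34 | 238 50 315.09 | 240 1 165.55 |
```

True rise is now about 19.5 mm, so it should be about free. A light straight pull (under 20 N) to test.

>>> play_rows(commands=[{"x":0.002,"y":0,"z":-0.0005,"twist":0},{"x":0.002,"y":0,"z":-0.001,"twist":0},{"x":0.002,"y":0,"z":-0.0015,"twist":0},{"x":0.002,"y":0,"z":-0.002,"twist":0},{"x":0.002,"y":0,"z":-0.0025,"twist":0},{"x":0.002,"y":0,"z":-0.003,"twist":0},{"x":0.002,"y":0,"z":-0.003,"twist":0},{"x":0.002,"y":0,"z":-0.003,"twist":0}])

```text
time: 42.55
tool_pos: [453.9, 221.2, 180.2]
tcp_rot: [3.141, -0.0, 0.233]
contact_force: [-0.3, 0.7, -2.0]
grip_width: 31.5
finger_force: 30.0
```

Force is just the stake's weight, so it's free. Lifting further, checking as I go.

>>> play_rows(commands=[{"x":0,"y":0,"z":-0.001,"twist":0},{"x":0,"y":0,"z":-0.002,"twist":0},{"x":0,"y":0,"z":-0.003,"twist":0},{"x":0,"y":0,"z":-0.004,"twist":0},{"x":0,"y":0,"z":-0.005,"twist":0},{"x":0,"y":0,"z":-0.006,"twist":0},{"x":0,"y":0,"z":-0.007,"twist":0},{"x":0,"y":0,"z":-0.008,"twist":0}])

```text
time: 43.35
tool_pos: [453.7, 221.4, 188.3]
tcp_rot: [3.142, -0.0, 0.233]
contact_force: [0.2, 0.1, -2.1]
grip_width: 31.6
finger_force: 30.0
```

>>> play_rows(commands=[{"x":0,"y":0,"z":-0.005,"twist":0},{"x":0,"y":0,"z":-0.015,"twist":0},{"x":0,"y":0,"z":-0.028,"twist":0},{"x":0,"y":0,"z":-0.041,"twist":0},{"x":0,"y":0,"z":-0.054,"twist":0},{"x":0,"y":0,"z":-0.067,"twist":0},{"x":0,"y":0,"z":-0.076,"twist":0},{"x":0,"y":0,"z":-0.08,"twist":0}])

```text
time: 44.15
tool_pos: [454.1, 221.5, 269.6]
tcp_rot: [-3.142, -0.002, 0.233]
contact_force: [0.9, -0.5, -4.0]
grip_width: 31.8
finger_force: 30.0
```

Run:
```python
from h import *
to_tool([445,-244.8,268],0.285)
s=bot.capture("scene"); cv2.imwrite("pics/n9.png",s["pixels"][:,:,::-1])
o=bot.get_obs();p=o["tool_pos"];R=Ro.from_euler('z',.233)
# shank far edges: fit +-x edges of the shank front face in colour mask (y=+16 face)
im=s["pixels"].astype(float);r,g,b=im[...,0],im[...,1],im[...,2]
m=(r>1.7*g)&(r>40)&(g>b)
print(o["contact_force"],pix(s,p+[0,0,-25]))
for h in(10,30,50,70,90):   # depth below tcp-? rows
    q=[pix(s,np.array([p[0],p[1],p[2]-135+h])+R.apply([x,16,0])) for x in(-26,26)]
    v=int(round((q[0][1]+q[1][1])/2)); c=np.nonzero(m[v,150:290])[0]+150
    print(h,np.round(q,1).tolist(),v,c.min() if len(c) else 0,c.max() if len(c) else 0,len(c))
```

```text
tcp [454.1 221.5 269.6] yaw 0.233 shift mm [-116.4  451.6    1.3] twist -2.99 t 44.15
[-0.49065162  1.01425699 -2.61109285] (np.float64(210.8715824875306), np.float64(259.2810057546208))
10 [[234.0, 316.1], [201.7, 309.9]] 313 207 236 30
30 [[232.1, 307.8], [199.3, 301.5]] 305 202 240 39
50 [[230.3, 299.1], [196.8, 292.8]] 296 200 239 40
70 [[228.3, 290.0], [194.1, 283.7]] 287 198 238 41
90 [[226.3, 280.5], [191.4, 274.2]] 277 196 237 35
```

Stake is out and hanging freely (2–3 N, foot at about 130 mm). Moving over the tray.

>>> play_rows(commands=[{"x":-0.004,"y":0.015,"z":0,"twist":0},{"x":-0.011,"y":0.042,"z":0,"twist":-1},{"x":-0.02,"y":0.077,"z":0,"twist":-2},{"x":-0.03,"y":0.117,"z":0,"twist":-3},{"x":-0.04,"y":0.157,"z":0,"twist":-3},{"x":-0.051,"y":0.197,"z":0,"twist":-3},{"x":-0.061,"y":0.237,"z":0,"twist":-3},{"x":-0.071,"y":0.277,"z":0,"twist":-3}])

```text
time: 45.0
tool_pos: [447.4, -66.7, 267.7]
tcp_rot: [-3.141, 0.001, 0.285]
contact_force: [0.9, 1.0, -2.7]
grip_width: 31.8
finger_force: 30.0
```

Run:
```python
from h import *
to_tool([445,-244.8,268],0.285)
```

```text
tcp [447.4 -66.7 267.7] yaw 0.285 shift mm [-52.4 170.2  -0.3] twist -0.0 t 45.0
```

>>> play_rows(commands=[{"x":-0.012,"y":0.039,"z":0,"twist":0},{"x":-0.023,"y":0.075,"z":0,"twist":0},{"x":-0.033,"y":0.107,"z":0,"twist":0},{"x":-0.041,"y":0.134,"z":0,"twist":0},{"x":-0.047,"y":0.154,"z":0,"twist":0},{"x":-0.05,"y":0.165,"z":0,"twist":0},{"x":-0.052,"y":0.17,"z":0,"twist":0},{"x":-0.052,"y":0.17,"z":0,"twist":0}])

```text
time: 45.8
tool_pos: [446.1, -242.3, 267.9]
tcp_rot: [-3.141, 0.001, 0.285]
contact_force: [-0.1, -0.2, -2.9]
grip_width: 32.0
finger_force: 30.0
```

Run:
```python
from h import *
to_tool([445,-244.8,268],0.285)
s=bot.capture("scene"); t=bot.capture("top"); cv2.imwrite("pics/n10.png",s["pixels"][:,:,::-1])
im=np.zeros((600,800,3),np.uint8); im[:600,:480]=crop(s,260,90,160,200,3,None); im[:480,480:800]=crop(t,370,150,160,240,2,None)
cv2.imwrite("pics/c10.png",im)
```

```text
tcp [ 446.1 -242.3  267.9] yaw 0.285 shift mm [-1.7  2.1 -0.1] twist -0.02 t 45.8
```

View pics/c10.png

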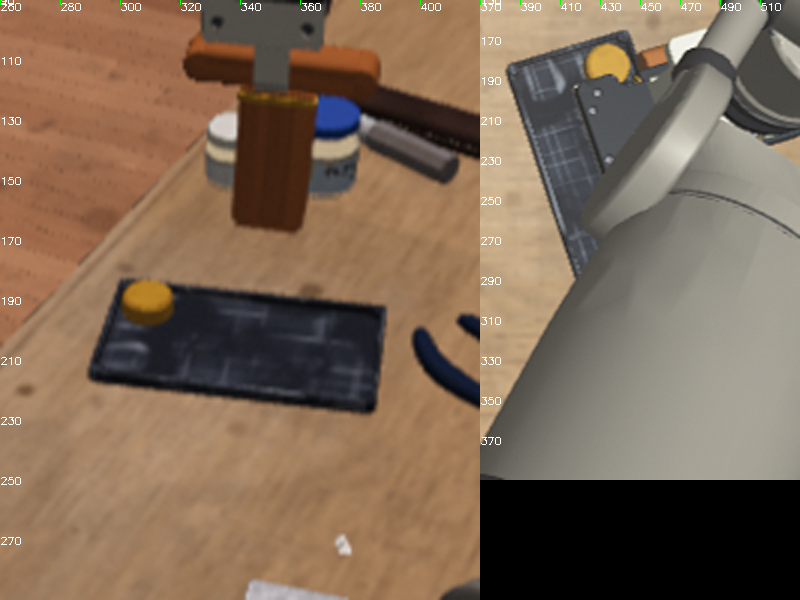

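The stake hangs nearly upright over the tray: foot corners (337.5,164) and (360,167), head ends (322,111) and (386,116). The wax is untouched at (309,190). I'll work out foot height and tilt.

Run:
```python
from h import *
from scipy.optimize import least_squares
s=bot.capture("scene"); p=bot.get_obs()["tool_pos"]
M=np.array([[337.5,165],[360,167],[339,121.5],[366,124.5]]) # foot corners, shank tops (z~108) front face
L=np.array([[23,13.5,0],[-23,13.5,0],[26,16,108],[-26,16,108]])
def f(a):
    R=Ro.from_euler('z',.285)*Ro.from_euler('y',a[2])
    c=np.array([p[0],p[1],a[0]])+R.apply([a[1],0,-0])
    return np.ravel([np.array(pix(s,c+R.apply(l)))-m for l,m in zip(L,M)])
r=least_squares(f,[130,0,0]); print(p,r.x,r.fun.round(1))
```

```text
[ 446.44219612 -241.34268122  268.21395611] [ 1.28212791e+02 -1.84490946e+00 -3.31180972e-02] [ 0.9  0.1 -0.8  0.8  0.7 -0.4 -0.8 -0.4]
```

>>> play_rows(commands=[{"x":0,"y":0,"z":0.01,"twist":0},{"x":0,"y":0,"z":0.028,"twist":0},{"x":0,"y":0,"z":0.048,"twist":0},{"x":0,"y":0,"z":0.068,"twist":0},{"x":0,"y":0,"z":0.088,"twist":0},{"x":0,"y":0,"z":0.1,"twist":0},{"x":0,"y":0,"z":0.108,"twist":0},{"x":0,"y":0,"z":0.112,"twist":0}])

```text
time: 46.75
tool_pos: [446.5, -242.0, 155.7]
tcp_rot: [-3.141, 0.0, 0.286]
contact_force: [0.2, -0.0, -1.9]
grip_width: 31.7
finger_force: 30.0
```

>>> play_rows(commands=[{"x":0,"y":0,"z":0.001,"twist":0},{"x":0,"y":0,"z":0.002,"twist":0},{"x":0,"y":0,"z":0.003,"twist":0},{"x":0,"y":0,"z":0.004,"twist":0},{"x":0,"y":0,"z":0.005,"twist":0},{"x":0,"y":0,"z":0.006,"twist":0},{"x":0,"y":0,"z":0.007,"twist":0},{"x":0,"y":0,"z":0.008,"twist":0}])

```text
time: 47.55
tool_pos: [446.5, -242.3, 148.2]
tcp_rot: [3.141, -0.0, 0.285]
contact_force: [-0.4, -0.6, -3.9]
grip_width: 31.8
finger_force: 30.0
```

>>> play_rows(commands=[{"x":0,"y":0,"z":0.001,"twist":0},{"x":0,"y":0,"z":0.002,"twist":0},{"x":0,"y":0,"z":0.003,"twist":0},{"x":0,"y":0,"z":0.0035,"twist":0},{"x":0,"y":0,"z":0.004,"twist":0},{"x":0,"y":0,"z":0.004,"twist":0},{"x":0,"y":0,"z":0.004,"twist":0},{"x":0,"y":0,"z":0.004,"twist":0}])

```text
time: 48.35
tool_pos: [446.5, -242.3, 144.2]
tcp_rot: [3.141, -0.0, 0.285]
contact_force: [-0.7, 1.3, -2.3]
grip_width: 32.0
finger_force: 30.0
```

>>> play_rows(commands=[{"x":0,"y":0,"z":0.0005,"twist":0},{"x":0,"y":0,"z":0.001,"twist":0},{"x":0,"y":0,"z":0.0015,"twist":0},{"x":0,"y":0,"z":0.002,"twist":0},{"x":0,"y":0,"z":0.0025,"twist":0},{"x":0,"y":0,"z":0.003,"twist":0},{"x":0,"y":0,"z":0.003,"twist":0},{"x":0,"y":0,"z":0.003,"twist":0}])

```text
time: 49.15
tool_pos: [447.8, -242.2, 143.7]
tcp_rot: [3.139, -0.003, 0.285]
contact_force: [-0.2, 5.2, 16.8]
grip_width: 32.1
finger_force: 30.1
```

>>> play_rows(commands=[{"x":0,"y":0,"z":-0.001,"twist":0},{"x":0,"y":0,"z":-0.0018,"twist":0},{"x":0,"y":0,"z":-0.0018,"twist":0},{"x":0,"y":0,"z":-0.0018,"twist":0},{"x":0,"y":0,"z":-0.0018,"twist":0},{"x":0,"y":0,"z":-0.0018,"twist":0},{"x":0,"y":0,"z":-0.0018,"twist":0},{"x":0,"y":0,"z":-0.0018,"twist":0}])

```text
time: 49.95
tool_pos: [447.2, -242.4, 143.9]
tcp_rot: [3.14, -0.002, 0.285]
contact_force: [0.6, 2.6, 7.5]
grip_width: 31.7
finger_force: 30.0
```

>>> play_rows(commands=[{"x":0,"y":0,"z":0,"twist":0},{"x":0,"y":0,"z":0,"twist":0},{"x":0,"y":0,"z":0,"twist":0},{"x":0,"y":0,"z":0,"twist":0},{"x":0,"y":0,"z":0,"twist":0},{"x":0,"y":0,"z":0,"twist":0},{"x":0,"y":0,"z":0,"twist":0},{"x":0,"y":0,"z":0,"twist":0}], jaw=0.3)

```text
time: 50.75
tool_pos: [446.5, -242.3, 143.0]
tcp_rot: [3.141, -0.0, 0.285]
contact_force: [-0.2, 0.5, 0.6]
grip_width: 63.9
finger_force: 0.0
```

>>> play_rows(commands=[{"x":0,"y":0,"z":-0.01,"twist":0},{"x":0,"y":0,"z":-0.025,"twist":0},{"x":0,"y":0,"z":-0.04,"twist":0},{"x":0,"y":0,"z":-0.055,"twist":0},{"x":0,"y":0,"z":-0.07,"twist":0},{"x":0,"y":0,"z":-0.085,"twist":0},{"x":0,"y":0,"z":-0.095,"twist":0},{"x":0,"y":0,"z":-0.1,"twist":0}])

```text
time: 51.55
tool_pos: [446.8, -242.5, 244.4]
tcp_rot: [3.14, -0.001, 0.285]
contact_force: [0.7, -0.0, -0.3]
grip_width: 64.3
finger_force: 0.0
```

Run:
```python
from h import *
s=bot.capture("scene"); o=bot.get_obs(); print(o["contact_force"],o["tool_pos"])
a=crop(s,270,80,140,150,4,None); cv2.imwrite("pics/c11.png",a)
c=cv2.imread("pics/scene0.png"); d=np.abs(c[330:395,180:290].astype(int)-s["pixels"][330:395,180:290,::-1].astype(int)).max(2); print("holder diff px",(d>40).sum())
```

```text
[ 0.59454778 -0.60933324  0.11809863] [ 446.83634507 -242.53056626  244.56901738]
holder diff px 208
```

View pics/c11.png

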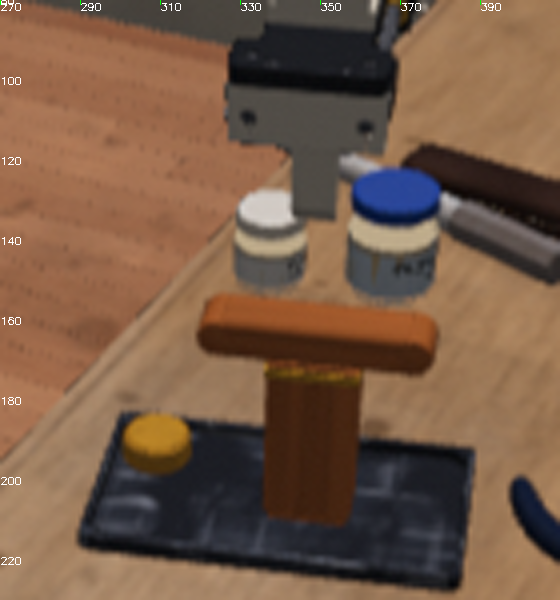

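The stake stands upright in the tray, foot at about (347,209). The wax is where it was at (309,190), and the gripper is clear.

```bash
python3 -c "
from plant import bot
print(bot.close_job())"
```

```text
the job is handed in; nothing more can be done
None
```

The larger stake was rocked loose and drawn out with the block looking seated in every picture (the pull briefly read 26–28 N twice), and it now stands upright in the black tray with the wax where it lay; the job was handed in at about 52 s.

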